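# Load the shielded test chamber and dog its lid down

## Robot

A 7-joint arm with a two-finger parallel gripper is mounted at the origin on the work surface. World frame = base frame: x ahead of the robot, y to its left, z up, the work surface at z = 0. Lengths are in m, angles in rad, forces in N, time in s.
With the tool pointing down it reaches from about 0.4 to 0.85 m from the base axis. Payload 4.4 kg.
Tool frame: the origin (TCP) lies on the centre line of the jaws, within the pads' length; the fingertips stand 19 mm ahead of it and the grasp point (between the pads) is the TCP (arm.tip_extent is the distance from the TCP to the fingertips, in m); z points along the fingers, y is the line along which they close (so a half turn about z gives the same grasp; the last joint's range is limited). The gripper opens to 94 mm and grips with 3 to 60 N. Pads are 16 mm wide; open, the fingers measure 119 mm over their backs; the gripper's body (75 mm by 177 mm) begins 78 mm behind the grasp point.
Start: joints at [1.21, 0.628, 0.038, 1.517, -0.027, 0.996, -0.02], TCP at [0.189, -0.622, 0.224] pointing down, gripper open.
Joint ranges: [-3.06, 3.06], [-0.37, 2.12], [-1.25, 1.32], [0.18, 2.47], [-1.1, 4.24], [0.23, 1.98], [-2.94, 2.94]. Speed limits (rad/s): [2.57, 2.57, 3.14, 3.14, 3.14, 3.14, 3.14].

## Interface

Orientations are given as a rotation vector (axis times angle).
In Python, from plant import arm gives the robot as it stands. Calls block until the motion is done:
- arm.move_ptp(position, orientation): joint-space move of the TCP to a pose.
- arm.move_linear(position, frame=None, vel=0.15): straight line of the TCP; frame=None keeps the orientation; vel is the mean speed in m/s.
- arm.goto_joints(angles): joint-space move.
- arm.set_gripper(opening): finger opening in m; the grip force is fixed at half the most; returns when the fingers have stopped.
- arm.pause(seconds).
- arm.inverse_kinematics(position, orientation): joint angles nearest the present ones, or None.
- arm.get_obs(): the state.
- arm.read_camera(name): name is "scene" or "top" or "wrist"; returns the picture (420x560x3 uint8, red, green, blue); there is no depth.
- arm.camera_info(name): a dict with "K" (3x3 intrinsics, pixels), "position" and "rotation" of the camera in the world; the wrist camera has in their place "mount" (4x4, takes a point from camera to tool coordinates, whose origin is the TCP and whose axes are the flange's). Camera axes: x right, y down, z forward; pixel columns grow to the right and rows downward; lengths in m; the calibration is good to about 2 mm. A picture is of the moment at which its call begins: read the wrist's pose just before it. camera_info takes no time and is no camera call.
A pose or a line that the arm cannot do raises arm.Unreachable and nothing moves.
- arm.finish_job(): hands the job in; it is judged then, once.
Trained networks look in the newest picture that a camera, given by its name, has taken for a name from the list of things; names that differ only in an ending like _2 or _b are one class to them, and where a whole thing is asked for, a point or a joint stands for the part that bears it (a point fixed in the world has none). Each returns a list of dicts, best first, with "p" (0 to 1); they miss things now and then, are a little off and sometimes report something else, mostly with a low value. They report only what shows in the picture. A call takes as long as a camera call.
- arm.boxes_of(thing, camera): "uv" ([column, row] in pixels, amid what is visible of it).
- arm.trace(thing, camera): "region" (420x560 bool, what is visible of it) and "uv" ([column, row] in pixels, amid what is visible of it).
- arm.spot_point(thing, camera): "uv" ([column, row] in pixels: a listed point, or the origin of a listed thing).
The state is a dict: "time": time; "joint_positions": joint angles; "joint_velocities": joint speeds; "effort": joint torques, N m; "tcp_pos": TCP position; "eef_rot": TCP orientation; "force": force on the tool from outside, world axes, zero at the start; "moment": the same for the moment, N m; "opening": finger opening in m; "grasp_force": force on a finger pad.
Only numpy, scipy, OpenCV 4.12 (cv2) and the standard library are available. Lean on these libraries where they do the work, as an engineer would, in place of code of your own. Each camera call takes 0.05 s, during which the arm holds its last target. There are 200 camera calls.

## Task

Pull every sensor module off the programming dock and set them all, together with the aluminium reference unit, on the floor of the test chamber, none on top of another. Then swing the chamber's lid shut, turn the T-handle clockwise as far as it goes so that the lid is drawn tight onto its gasket, and only then press the start button on the console. Leave everything else on the bench where it is.

Things in the scene. Friction and masses are not known exactly. Their poses are not given: they have to be found in the camera images.
- module1_mid (a point): centre of a finished sensor module, a white plastic box 30 (x) x 44 (y) x 50 (z) mm, 80 g (56 to 112), hollow from below; all are alike. It starts pushed down over a tongue of the dock, held by a sprung detent: a straight pull up of 7 to 13 N frees it, and it is clear of the tongue after 25 mm. Two to four modules are present, in any of the four places; None if absent
- module2_mid (a point): centre of a finished sensor module, a white plastic box 30 (x) x 44 (y) x 50 (z) mm, 80 g (56 to 112), hollow from below; all are alike. It starts pushed down over a tongue of the dock, held by a sprung detent: a straight pull up of 7 to 13 N frees it, and it is clear of the tongue after 25 mm. Two to four modules are present, in any of the four places; None if absent
- module3_mid (a point): centre of a finished sensor module, a white plastic box 30 (x) x 44 (y) x 50 (z) mm, 80 g (56 to 112), hollow from below; all are alike. It starts pushed down over a tongue of the dock, held by a sprung detent: a straight pull up of 7 to 13 N frees it, and it is clear of the tongue after 25 mm. Two to four modules are present, in any of the four places; None if absent
- module4_mid (a point): centre of a finished sensor module, a white plastic box 30 (x) x 44 (y) x 50 (z) mm, 80 g (56 to 112), hollow from below; all are alike. It starts pushed down over a tongue of the dock, held by a sprung detent: a straight pull up of 7 to 13 N frees it, and it is clear of the tongue after 25 mm. Two to four modules are present, in any of the four places; None if absent
- dock: black programming dock fixed to the table, 90 (x) x 250 (y) x 25 (z) mm, origin at the centre of its underside; its four tongues, 22 mm high, stand on its middle line at y = -87, -29, 29 and 87 mm; modules stand on its deck, 25 mm up
- reference_mid (a point): centre of the block of the reference unit, a square aluminium block 54 x 54 x 36 mm high, 280 g, with a stub 16 mm across and 16 mm high on the middle of its top (52 mm high in all); lies loose on the table, stub up
- chamber: grey test chamber fixed to the table, an open-topped box 300 (x) x 220 (y) x 87 (z) mm outside, walls and floor 6 mm, origin at the centre of its underside, z up. Its lid is hinged along the +y side. A gasket runs round the rim
- keeper (a point): underside of the latch keeper, a steel ledge jutting 36 mm inwards from the middle of the chamber's -y wall, x -12 to +43 mm, 73 to 87 mm up: keep loads and fingers clear of it when loading
- hinge (a point): middle of the lid's hinge line, which runs along the chamber's x at its y = +110 mm, 90 mm up. The lid is a grey plate 300 x 220 x 12 mm whose underside passes through this line. The hinge is stiff (0.9 N m friction), so the lid stays where it is left; about 5 N on its outer face near the free edge pushes it over
- lid (a joint): angle of the lid (rad): 0 is drawn fully down, 1.57 upright, more leans outwards (+y of the chamber); starts at 1.5 to 1.8. Pushed shut it rests on the springy gasket at 0.015 to 0.03; only the latch holds it tight, at about 0.005. The latch catches only with the lid below about 0.035
- latch_grip (a point): middle of the T-handle's black cross-bar, 85 mm long (this point's x), 14 mm wide (y), 16 mm high; it stands 42 mm above the lid's outer face (z is away from that face), 163 mm from the hinge line, at the middle of the lid's length. Under the lid the handle turns a pawl that reaches 28 mm below it
- latch (a joint): turn of the T-handle (rad), clockwise as seen from above with the lid shut: starts at 0 to 0.2, bar about parallel to the hinge, pawl free; from about 0.3 the pawl runs under the keeper's ramp and draws the lid down, flat from 1.2, solid stop at 1.45, stays where it is left; takes up to about 0.5 N m; bar and lid sink 2 to 5 mm meanwhile. Turn it only with the lid shut
- start_top (a point): top of the start button, a dark round push button 30 mm across in a black housing on top of a white console 80 x 80 x 45 mm fixed to the table; z up; pressed straight down it travels 6 mm and takes about 5 N
- start (a joint): travel of the start button (m): 0 up, 0.006 fully pressed, springs back
- carton1: open white card carton 75 x 60 x 70 mm, bystander; origin at the centre of its underside
- carton2: open white card carton 75 x 60 x 70 mm, bystander; origin at the centre of its underside
- carton3: closed white carton 90 x 70 x 50 mm, bystander; origin at the centre of its underside
- tape: roll of clear tape, 64 mm across, 18 mm high, bystander; origin at the centre of its underside
- driver: screwdriver 160 mm long, bystander; origin near its middle, lying along its x
- mug: white mug 72 mm across, 85 mm high, bystander; origin at the centre of its underside
- meter: grey hand meter 120 x 75 x 30 mm, bystander; origin at the centre of its underside

How it is judged:
On the way, in this order (a step that is already met when the one before it is completed fails the run):
1. every module present and the reference unit lie in the chamber (x of module1_mid in the frame of chamber between -0.144 and 0.144 m and y of module1_mid in the frame of chamber between -0.104 and 0.104 m and z of module1_mid in the frame of chamber between 0 and 0.05 m and x of module2_mid in the frame of chamber between -0.144 and 0.144 m and y of module2_mid in the frame of chamber between -0.104 and 0.104 m and z of module2_mid in the frame of chamber between 0 and 0.05 m and x of module3_mid in the frame of chamber between -0.144 and 0.144 m and y of module3_mid in the frame of chamber between -0.104 and 0.104 m and z of module3_mid in the frame of chamber between 0 and 0.05 m and x of module4_mid in the frame of chamber between -0.144 and 0.144 m and y of module4_mid in the frame of chamber between -0.104 and 0.104 m and z of module4_mid in the frame of chamber between 0 and 0.05 m and x of reference_mid in the frame of chamber between -0.144 and 0.144 m and y of reference_mid in the frame of chamber between -0.104 and 0.104 m and z of reference_mid in the frame of chamber between 0 and 0.05 m and value of joint lid above 0.3 rad), for 0.2 s.
2. the lid is shut on its gasket with everything inside (x of module1_mid in the frame of chamber between -0.144 and 0.144 m and y of module1_mid in the frame of chamber between -0.104 and 0.104 m and z of module1_mid in the frame of chamber between 0 and 0.05 m and x of module2_mid in the frame of chamber between -0.144 and 0.144 m and y of module2_mid in the frame of chamber between -0.104 and 0.104 m and z of module2_mid in the frame of chamber between 0 and 0.05 m and x of module3_mid in the frame of chamber between -0.144 and 0.144 m and y of module3_mid in the frame of chamber between -0.104 and 0.104 m and z of module3_mid in the frame of chamber between 0 and 0.05 m and x of module4_mid in the frame of chamber between -0.144 and 0.144 m and y of module4_mid in the frame of chamber between -0.104 and 0.104 m and z of module4_mid in the frame of chamber between 0 and 0.05 m and x of reference_mid in the frame of chamber between -0.144 and 0.144 m and y of reference_mid in the frame of chamber between -0.104 and 0.104 m and z of reference_mid in the frame of chamber between 0 and 0.05 m and value of joint lid below 0.04 rad), for 0.2 s.
3. the T-handle is turned to its stop and the lid is drawn tight (x of module1_mid in the frame of chamber between -0.144 and 0.144 m and y of module1_mid in the frame of chamber between -0.104 and 0.104 m and z of module1_mid in the frame of chamber between 0 and 0.05 m and x of module2_mid in the frame of chamber between -0.144 and 0.144 m and y of module2_mid in the frame of chamber between -0.104 and 0.104 m and z of module2_mid in the frame of chamber between 0 and 0.05 m and x of module3_mid in the frame of chamber between -0.144 and 0.144 m and y of module3_mid in the frame of chamber between -0.104 and 0.104 m and z of module3_mid in the frame of chamber between 0 and 0.05 m and x of module4_mid in the frame of chamber between -0.144 and 0.144 m and y of module4_mid in the frame of chamber between -0.104 and 0.104 m and z of module4_mid in the frame of chamber between 0 and 0.05 m and x of reference_mid in the frame of chamber between -0.144 and 0.144 m and y of reference_mid in the frame of chamber between -0.104 and 0.104 m and z of reference_mid in the frame of chamber between 0 and 0.05 m and value of joint lid below 0.01 rad and value of joint latch above 1.25 rad), for 0.2 s.
4. the start button is pressed (value of joint lid below 0.01 rad and value of joint latch above 1.25 rad and value of joint start above 0.004 m).
At the end, for the whole second after the job is handed in: Every module present and the reference unit lie on the chamber floor (centres within its walls, under 50 mm above its underside, not stacked); lid within 0.010 rad of fully drawn down, T-handle turned at least 1.25 rad, start button pressed after that and up again (all of step 3 and value of joint start below 0.002 m); the robot touches nothing.
It fails at once if a bystander on the bench is moved more than 40 mm (distance of any of carton1, carton2, carton3, tape, driver, mug, meter from where it was at the start of the episode above 0.04 m).
It fails at once if the start button is pressed before the lid is drawn tight (value of joint start above 0.004 m and not (value of joint lid below 0.01 rad and value of joint latch above 1.25 rad)).
Of module1, module2, module3, module4 only 2 to 4 are there at a start; the rules pass over those that are not, and their reading is None.
At some moment in a run one of reference may be knocked a few centimetres aside while the robot is not near it.
Once in a run the grip may slacken for a moment while it holds something.
It also fails if it takes over 210 s, if anything falls off the work surface, if the arm or the gripper's body presses on something with over 40 N, if the wrist force passes 120 N, or if a joint passes its speed limit or range.

## Working session

There is one attempt and no reset: what is moved stays moved. The work goes in short steps, each a Python script; the robot and the scene stay as the last script left them, time stands still between calls to the robot, and variables do not carry over. Pictures are saved under pics/ and viewed, at most 14 in all, crops included, and the job is handed in when it is done.

```bash
ls; mkdir -p pics
python3 - <<'E'
from plant import arm
import cv2,numpy as np
for c in("scene","top"):
    im=arm.read_camera(c); cv2.imwrite(f"pics/{c}0.png",im[:,:,::-1])
    i=arm.camera_info(c); print(c,i)
    for t in "module1_mid dock reference_mid chamber keeper hinge latch_grip start_top mug".split():
        print(t,[(np.round(d["uv"]).tolist(),round(d["p"],2)) for d in arm.spot_point(t,c)])
print(arm.camera_info("wrist"),arm.get_obs())
E
```

```text
pics
plant.py
scene {'K': array([[422.64310464,   0.        , 278.92610412],
       [  0.        , 422.64310464, 207.38944229],
       [  0.        ,   0.        ,   1.        ]]), 'position': array([ 1.23649315, -0.57816631,  0.90327211]), 'rotation': array([-2.09363244, -1.04670759,  0.47288858])}
module1_mid [([235.0, 325.0], 0.58), ([305.0, 249.0], 0.17)]
dock [([208.0, 267.0], 0.77)]
reference_mid [([283.0, 229.0], 0.81)]
chamber [([347.0, 214.0], 0.58)]
keeper [([325.0, 205.0], 0.7)]
hinge [([374.0, 178.0], 0.57)]
latch_grip [([399.0, 128.0], 0.55), ([332.0, 154.0], 0.43)]
start_top [([307.0, 248.0], 0.59)]
mug [([367.0, 278.0], 0.83)]
top {'K': array([[499.72354174,   0.        , 280.92023878],
       [  0.        , 499.72354174, 211.8645599 ],
       [  0.        ,   0.        ,   1.        ]]), 'position': array([ 0.43697944, -0.03546151,  1.39778695]), 'rotation': array([-2.17175073,  2.2121372 , -0.10000707])}
module1_mid []
dock [([358.0, 224.0], 0.79), ([190.0, 202.0], 0.2)]
reference_mid [([265.0, 224.0], 0.81), ([382.0, 303.0], 0.44)]
chamber [([190.0, 201.0], 0.86), (
[... 713 characters left out ...]
'joint_positions': array([ 1.21020096,  0.62839499,  0.03850993,  1.51737282, -0.0269884 ,
        0.99629633, -0.02003324]), 'joint_velocities': array([ 0.00019253,  0.00042889, -0.00040965,  0.00077683, -0.00178649,
        0.00019872, -0.00018328]), 'effort': array([-6.64366453e-04, -5.49599648e+01,  1.14325751e+00, -1.86944890e+01,
       -5.21287392e-02,  1.58181461e-02,  3.16288128e-05]), 'tcp_pos': array([ 0.18888071, -0.62198438,  0.22449058]), 'eef_rot': array([3.10749850e+00, 4.61290011e-01, 4.54337878e-05]), 'force': array([0.49733908, 0.0080118 , 0.03749593]), 'moment': array([ 5.27918340e-03, -1.84422715e-05,  1.56285790e-02]), 'grasp_force': 0.0, 'opening': 0.09400046540628106}
```

View pics/scene0.png

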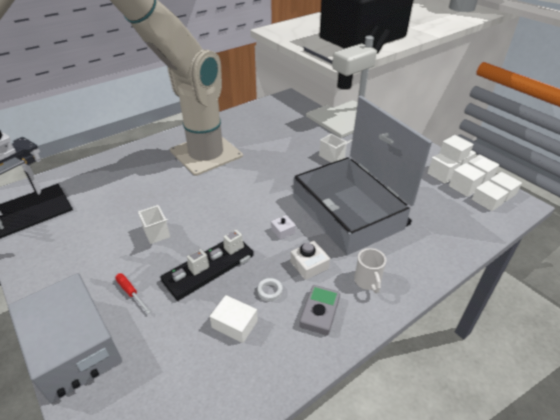

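View pics/top0.png

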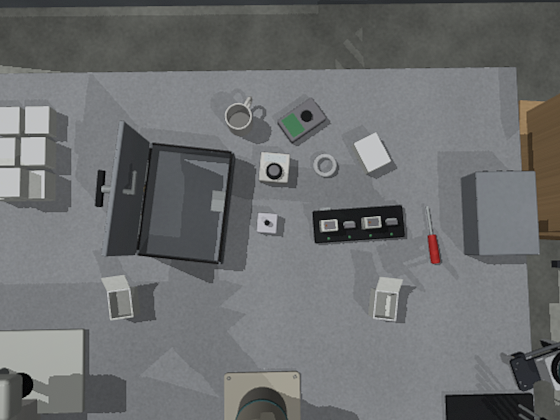

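The scene shows a two-module dock with modules near top (330,225) and (372,222). It also shows the chamber at (190,203) with its lid open to +y, the reference at (267,223) and the button at (274,171). Next I'll take closer looks with the wrist camera.

```bash
cat > h.py <<'E'
from plant import arm
import cv2, numpy as np
from scipy.spatial.transform import Rotation as R
def down(yaw):  # tool z down, tool y (closing) along world direction yaw
    y=np.array([np.cos(yaw),np.sin(yaw),0]); z=np.array([0,0,-1.])
    return R.from_matrix(np.c_[np.cross(y,z),y,z]).as_rotvec()
def cam_pose(c,obs=None):
    i=arm.camera_info(c)
    if c!="wrist": return i["K"],R.from_rotvec(i["rotation"]).as_matrix(),np.array(i["position"])
    T=np.eye(4); T[:3,:3]=R.from_rotvec(obs["eef_rot"]).as_matrix(); T[:3,3]=obs["tcp_pos"]
    T=T@i["mount"]; return i["K"],T[:3,:3],T[:3,3]
def shot(c,name=None):
    o=arm.get_obs(); im=arm.read_camera(c)
    if name: cv2.imwrite(f"pics/{name}.png",im[:,:,::-1])
    return im,cam_pose(c,o)
def ray(P,uv,z):
    K,Rm,p=P; d=Rm@np.linalg.solve(K,[uv[0],uv[1],1]); return p+d*(z-p[2])/d[2]
def pts(P,thing,c,z): return [(np.round(ray(P,d["uv"],z),4).tolist(),round(d["p"],2)) for d in arm.spot_point(thing,c)]
def state(s=""):
    o=arm.get_obs(); print(s,"t%.1f"%o["time"],np.round(o["tcp_pos"],4),"F",np.round(o["force"],1),"op %.4f gf %.1f"%(o["opening"],o["grasp_force"]))
E
python3 - <<'E'
from h import *
_,P=shot("top")
Z=dict(module1_mid=.05,dock=0.025,reference_mid=.018,chamber=0.006,keeper=.073,hinge=.09,start_top=.055,carton1=.0,mug=0,latch_grip=.25)
for t,z in Z.items(): print(t,pts(P,t,"top",z))
# reachability of interesting poses
for n,p,y in[("dock",(.42,-.25,.3),0),("ref",(.42,0,.3),0),("ch",(.46,.2,.4),0),("ch",(.46,.2,.03),0),("lid",(.4,.40,.31),0),("edge",(.4,.14,.13),0),("bar",(.46,.17,.15),np.pi/2),("btn",(.55,-.02,.1),0)]:
    for k in(0,np.pi):
        q=arm.inverse_kinematics(p,down(y+k)); print(n,k,None if q is None else np.round(q,2))
E
```

```text
module1_mid []
dock [([0.4929, -0.2666, 0.025], 0.85)]
reference_mid [([0.5115, -0.0178, 0.018], 0.7)]
chamber [([0.5621, 0.1961, 0.006], 0.85)]
keeper [([0.5487, 0.113, 0.073], 0.92)]
hinge [([0.5787, 0.3005, 0.09], 0.57)]
start_top [([0.6523, -0.0502, 0.055], 0.43)]
carton1 [([0.6972, -0.3185, 0.0], 0.82), ([0.3044, 0.3707, 0.0], 0.81), ([0.2836, -0.34, 0.0], 0.65)]
mug [([0.7875, 0.0564, 0.0], 0.98)]
latch_grip [([0.5819, 0.361, 0.25], 0.56)]
dock 0 [ 0.75  0.33 -0.36  1.84  0.14  1.    0.33]
dock 3.141592653589793 [ 0.1   0.34  0.51  1.86 -0.2   0.99 -2.44]
ref 0 [ 0.35  0.23 -0.52  2.    0.14  0.95 -0.23]
ref 3.141592653589793 [-0.91  0.37  1.15  2.02 -0.4   1.   -2.7 ]
ch 0 [ 0.18  0.35 -0.9   1.63  0.28  1.3  -0.77]
ch 3.141592653589793 [ 0.26  0.39 -1.06  1.63  0.35  1.33  2.3 ]
ch 0 [-0.44  0.74 -0.04  2.07  0.09  0.33 -0.55]
ch 3.141592653589793 [-0.9   0.87  0.69  2.08 -1.06  0.59 -2.57]
lid 0 [-0.19  0.61 -1.08  1.62  0.56  1.25 -1.38]
lid 3.141592653589793 [-0.2   0.6  -1.06  1.62  0.55  1.24  1.78]
edge 0 [-0.09  0.51 -0.44  2.21  0.44  0.51 -0.87]
edge 3.141592653589793 [ 0.3   0.7  -1.06  2.2   0.91  0.79  1.76]
bar 0 [ 0.11  0.62 -0.78  2.02  0.64  0.76  0.51]
bar 3.141592653589793 [-0.4   0.51 -0.02  2.03  0.02  0.6  -2.  ]
btn 0 [ 0.17  0.67 -0.28  1.9   0.31  0.61 -0.31]
btn 3.141592653589793 [-0.34  0.72  0.51  1.92 -0.57  0.65 -2.61]
```

Run:
```python
from h import *
q0=[0.5,0.45,0,1.8,0,1.0,-2.6]
arm.goto_joints(q0)
def look(p,name,things,yaw=np.pi):
    arm.move_ptp(p,down(yaw)); arm.pause(.3); im,P=shot("wrist",name); state(name); print(np.round(arm.get_obs()["joint_positions"],2))
    for t,z in things:
        print(t,pts(P,t,"wrist",z))
        if t in("dock","reference_mid","module1_mid"):
            for d in arm.trace(t,"wrist"):
                if d["p"]<.3: continue
                r=d["region"].astype(np.uint8); c,_=cv2.findContours(r,cv2.RETR_EXTERNAL,cv2.CHAIN_APPROX_NONE)
                c=max(c,key=cv2.contourArea)[:,0,:]
                zz={"dock":.025,"reference_mid":.036,"module1_mid":.075}[t]
                w=np.array([ray(P,u,zz)[:2] for u in c],np.float32)*1000
                print("  rect",round(d["p"],2),cv2.minAreaRect(w))
look([.493,-.267,.32],"w_dock",[("dock",.0),("module1_mid",.05)])
look([.511,-.018,.25],"w_ref",[("reference_mid",.018)])
look([.56,.17,.42],"w_ch",[("chamber",0),("keeper",.073),("hinge",.09),("latch_grip",.25)])
look([.62,-.05,.25],"w_btn",[("start_top",.055)])
```

```text
w_dock t4.6 [ 0.4923 -0.2671  0.3192] F [-0.7  1.6  0.5] op 0.0939 gf 0.0
[ 0.44  0.4   0.01  1.64 -0.    1.1  -2.69]
dock [([0.4987, -0.2754, 0.0], 0.67)]
  rect 0.94 ((503.2420349121094, -275.5760498046875), (94.37006378173828, 247.45535278320312), 2.8525636196136475)
module1_mid [([0.7609, -0.143, 0.05], 0.19)]
w_ref t6.2 [ 0.5111 -0.0189  0.2502] F [-0.2 -0.3 -0.8] op 0.0939 gf 0.0
[-0.3   0.42  0.41  1.87 -0.21  0.89 -2.94]
reference_mid [([0.5105, -0.0211, 0.018], 0.81)]
  rect 0.68 ((520.484375, 125.91867065429688), (131.58616638183594, 277.6847839355469), 89.82318115234375)
  rect 0.59 ((507.2097473144531, -22.620038986206055), (58.449649810791016, 55.08772659301758), 84.65360260009766)
w_ch t7.6 [0.56   0.169  0.4198] F [ 0.8 -0.  -1.4] op 0.0941 gf 0.0
[-0.98  0.61  1.21  1.41 -0.57  1.5  -2.94]
chamber [([0.5663, 0.1931, 0.0], 0.77)]
keeper [([0.5528, 0.1111, 0.073], 0.66)]
hinge [([0.58, 0.307, 0.09], 0.76)]
latch_grip []
w_btn t9.3 [ 0.6202 -0.0492  0.2504] F [0.8 0.5 0.2] op 0.0938 gf 0.0
[-0.51  0.76  1.02  1.59 -0.69  1.19 -2.49]
start_top [([0.6529, -0.0375, 0.055], 0.94)]
```

```bash
cd pics; python3 -c "
import cv2,numpy as np
a=[cv2.resize(cv2.imread(f'w_{n}.png'),(400,300)) for n in('dock','ref','ch','btn')]
cv2.imwrite('mos.png',np.vstack([np.hstack(a[:2]),np.hstack(a[2:])]))"
```

```text
(no output)
```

View pics/mos.png

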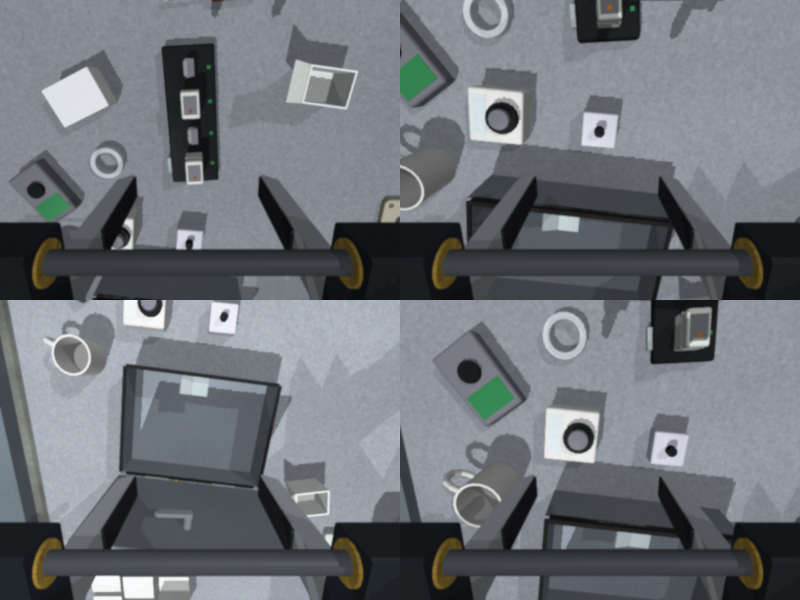

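The dock has modules in the 2nd and 4th places (mosaic pixels (190,105) and (195,170)). I'll overlay the predicted geometry to refine the poses.

```bash
python3 - <<'E'
from h import *
info=arm.camera_info("wrist")
def P(pos,): 
    return cam_pose("wrist",dict(eef_rot=down(np.pi),tcp_pos=np.array(pos)))
def proj(P,w):
    K,Rm,p=P; c=(np.atleast_2d(w)-p)@Rm; u=c@K.T; return u[:,:2]/u[:,2:]
def xf(o,yaw,l):
    c,s=np.cos(yaw),np.sin(yaw); l=np.atleast_2d(l).astype(float); return np.c_[o[0]+c*l[:,0]-s*l[:,1],o[1]+s*l[:,0]+c*l[:,1],l[:,2]]
def box(a,b,z,c=(0,0)): return [(c[0]+i*a,c[1]+j*b,z) for i,j in((-1,-1),(1,-1),(1,1),(-1,1))]
Pd=P([.4923,-.2671,.3192]); Pc=P([.56,.169,.4198])
im=cv2.imread("pics/w_dock.png"); S=3
y=np.radians(2.85);o=(.5032,-.2756)
a=cv2.resize(im,None,fx=S,fy=S)
for b in (box(.045,.125,.025),box(.015,.022,.075,(0,-.029)),box(.015,.022,.075,(0,.087))):
    cv2.polylines(a,[np.round((proj(Pd,xf(o,y,b))+.5)*S).astype(int)],True,(0,0,255),1)
cv2.imwrite("pics/ov_d.png",a[50*S:270*S,200*S:330*S][:, :])
im=cv2.imread("pics/w_ch.png"); a=cv2.resize(im,None,fx=S,fy=S)
for yaw,col in((-8,(0,0,255)),(-10,(0,255,0))):
  for b in (box(.15,.11,.087),box(.144,.104,.006)):
    cv2.polylines(a,[np.round((proj(Pc,xf((.5663,.1931),np.radians(yaw),b))+.5)*S).astype(int)],True,col,1)
cv2.imwrite("pics/ov_c.png",a[75*S:270*S,150*S:410*S])
E
python3 -c "
import cv2
for n in 'dc':
  a=cv2.imread(f'pics/ov_{n}.png');print(a.shape)"
```

```text
(660, 390, 3)
(585, 780, 3)
```

View pics/ov_d.png

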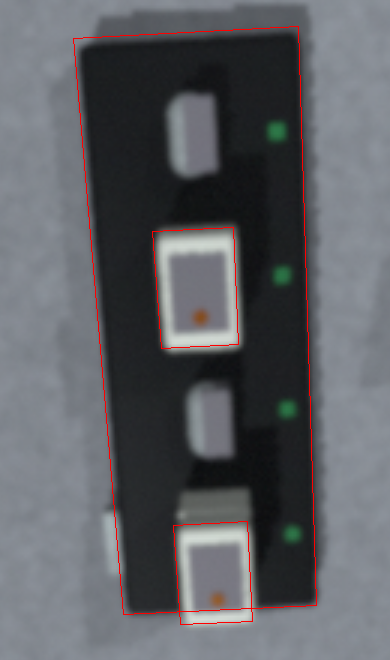

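View pics/ov_c.png

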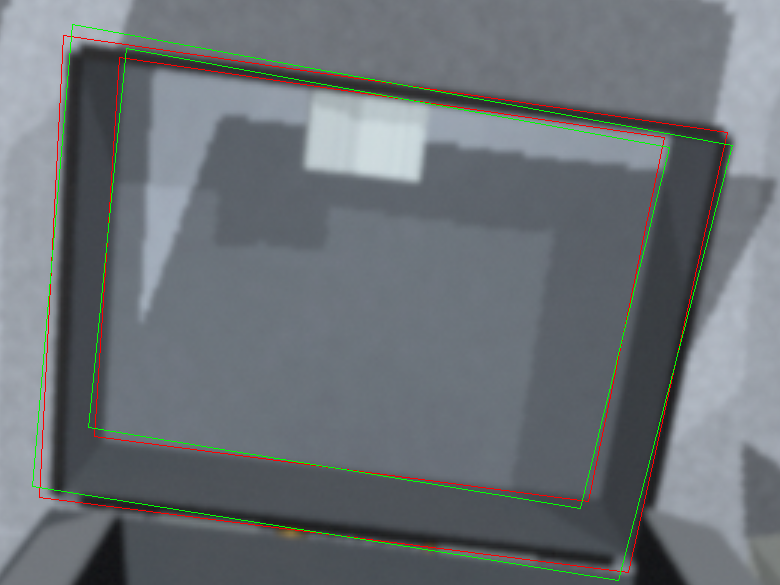

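```bash
cat >> h.py <<'E'
CH=np.array([.564,.194]); CY=np.radians(-7.2); DK=np.array([.502,-.2742]); DY=np.radians(2.6)
def loc(o,yaw,x,y): c,s=np.cos(yaw),np.sin(yaw); return np.array([o[0]+c*x-s*y,o[1]+s*x+c*y])
def grab(xy,z,yaw,hi=.2):
    arm.set_gripper(.094); arm.move_ptp([*xy,hi],down(yaw)); arm.move_linear([*xy,z+.04]); arm.move_linear([*xy,z],vel=.08)
    arm.set_gripper(0); state("gripped"); arm.move_linear([*xy,z+.04],vel=.05); arm.move_linear([*xy,hi]); state("lifted")
def place(lx,ly,z,opening,hi=.22):
    xy=loc(CH,CY,lx,ly)
    arm.move_ptp([*xy,hi],down(np.pi+CY)); state("over")
    print(np.round(arm.get_obs()["joint_positions"],2))
    arm.move_linear([*xy,z+.02],vel=.1); f0=arm.get_obs()["force"][2]
    for dz in np.arange(.016,-.0021,-.002):
        arm.move_linear([*xy,z+dz],vel=.03)
        if arm.get_obs()["force"][2]-f0>5: print("contact",dz); break
    state("down"); arm.set_gripper(opening); arm.move_linear([*xy,hi]); state("left")
E
python3 - <<'E'
from h import *
arm.goto_joints([-.0,.4,0,1.8,0,1.0,0])
arm.move_ptp([.5,-.08,.25],down(0)); arm.pause(.2); im,P=shot("wrist","r2")
r=pts(P,"reference_mid","wrist",.018); print(r)
for d in arm.trace("reference_mid","wrist"):
    c,_=cv2.findContours(d["region"].astype(np.uint8),cv2.RETR_EXTERNAL,cv2.CHAIN_APPROX_NONE)
    w=np.array([ray(P,u,.036)[:2] for u in max(c,key=cv2.contourArea)[:,0,:]],np.float32)*1000
    print(d["p"],cv2.minAreaRect(w))
xy=np.array(r[0][0][:2])
if r[0][1]>.5 and np.linalg.norm(xy-[.5105,-.021])<.008:
    grab((xy+[.5105,-.021])/2,.024,np.radians(-5.3)); print(np.round(arm.get_obs()["joint_positions"],2))
else: print("not as expected")
E
```

```text
[([0.5062, -0.0189, 0.018], 0.8)]
0.74 ((659.3603515625, -45.04024887084961), (33.629981994628906, 29.614425659179688), 0.040531013160943985)
0.58 ((508.1302185058594, -19.732643127441406), (53.99089050292969, 54.9370231628418), 84.13594055175781)
gripped t15.2 [ 0.5085 -0.02    0.0241] F [-0.2 -0.7  1.6] op 0.0531 gf 30.0
lifted t17.2 [ 0.5076 -0.02    0.1992] F [ 0.2  0.2 -3.1] op 0.0537 gf 30.0
[-0.03  0.46  0.02  1.94 -0.01  0.75 -0.1 ]
```

Run:
```python
from h import *
place(0,10e-3,.031,.075)
for y in(.087,-.029):
    xy=loc(DK,DY,0,y); grab(xy,.055,DY)
    o=arm.get_obs()
    if o["opening"]<.02: print("missed"); break
    place({.087:.095,-.029:-.095}[y],0,.037,.055)
    if arm.get_obs()["time"]>90: break
shot("top","top1")
```

```text
over t19.1 [0.5651 0.2033 0.2195] F [-0.6  0.4 -2.7] op 0.0538 gf 30.0
[ 0.1   0.69 -0.84  1.65  0.57  1.07  2.11]
contact -0.0020000000000000018
down t23.4 [0.5655 0.2041 0.0301] F [-1.9 -1.1  5.1] op 0.0537 gf 30.0
left t25.4 [0.5648 0.2035 0.2191] F [ 0.1  0.  -1.6] op 0.0749 gf 0.0
gripped t30.0 [ 0.498  -0.1873  0.055 ] F [-0.1 -0.6  0.1] op 0.0298 gf 30.0
lifted t31.8 [ 0.4974 -0.1871  0.1992] F [-0.4  0.4 -1.4] op 0.0302 gf 30.0
over t33.5 [0.6582 0.181  0.2193] F [-0.1 -0.7 -0.4] op 0.0296 gf 30.0
[ 0.13  0.82 -0.87  1.4   0.64  1.22  2.21]
contact -0.0020000000000000018
down t37.8 [0.6585 0.1823 0.036 ] F [-1.5 -0.5  4.4] op 0.0296 gf 30.0
left t39.8 [0.6578 0.1817 0.2189] F [-0.6  0.8 -0.5] op 0.0551 gf 0.0
gripped t44.9 [ 0.5033 -0.3032  0.055 ] F [-0.2  0.2 -0.3] op 0.0301 gf 30.0
lifted t46.7 [ 0.5027 -0.3029  0.1992] F [ 0.6  0.  -0.7] op 0.0299 gf 30.0
over t48.5 [0.4702 0.2048 0.2196] F [ 0.6 -0.2 -1. ] op 0.0297 gf 30.0
[ 0.18  0.61 -1.    1.88  0.62  0.99  1.92]
contact -0.0020000000000000018
down t52.9 [0.47   0.2061 0.0358] F [-0.8 -1.5  6.9] op 0.0298 gf 30.0
left t54.8 [0.4693 0.2055 0.2192] F [-0.6  0.3 -0.2] op 0.0550 gf 0.0
```

View pics/top1.png

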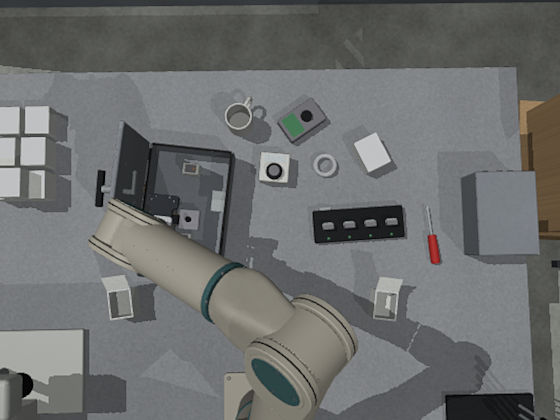

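Everything sits in the chamber as planned: the module is at (190,168), the reference at (188,218), and the dock is empty. Closing the lid next.

Run:
```python
from h import *
o=arm.get_obs(); 
arm.move_linear([*o["tcp_pos"][:2],.30])
arm.set_gripper(0)
arm.goto_joints([-.35,.25,0,1.5,0,1.39,-.5]); state("mid")
c,_=0,0
_,P=shot("top","top2")
for t,z in(("module1_mid",.031),("reference_mid",.024),("latch_grip",.25)): print(t,pts(P,t,"top",z))
def tcp(th,r=.2,x=-.085,gap=0):
    y=.110-r*np.cos(th)+(.012+.008*abs(np.sin(th))+gap)*np.sin(th); z=.09+r*np.sin(th)+(.012+.008*abs(np.sin(th))+gap)*np.cos(th)
    return [*loc(CH,CY,x,y),z+.019]
p=tcp(1.75,gap=.05); print(p)
arm.move_ptp([p[0],p[1],.48],down(CY)); state("behind hi"); print(np.round(arm.get_obs()["joint_positions"],2))
arm.move_linear(p); state("behind")
for th in np.arange(1.75,1.0,-.1):
    arm.move_linear(tcp(th),vel=.08); o=arm.get_obs(); print(round(th,2),np.round(o["force"],1))
shot("scene","sc1")
```

```text
mid t58.7 [0.4931 0.1503 0.4527] F [ 0.3 -1.2  0.2] op 0.0009 gf 0.0
module1_mid [([0.6693, -0.188, 0.031], 0.54)]
reference_mid [([0.5245, 0.1966, 0.024], 0.64)]
latch_grip [([0.7284, 0.0406, 0.25], 0.26), ([0.5387, 0.0867, 0.25], 0.19)]
[np.float64(0.5065419672095908), np.float64(0.4173648663158638), np.float64(0.2933428010137604)]
behind hi t59.9 [0.5075 0.4156 0.4802] F [ 0.4 -1.3  0.1] op 0.0005 gf 0.0
[-0.68  0.51 -0.11  1.02  0.06  1.61 -0.9 ]
behind t61.3 [0.507  0.4177 0.2944] F [-1.1 -0.8 -0.7] op 0.0003 gf 0.0
1.75 [-0.5 -0.2  0. ]
1.65 [ 0.8  0.6 -0.1]
1.55 [-0.   0.5  0.7]
1.45 [-0.4 -0.4 -0.2]
1.35 [0.5 0.2 0.1]
1.25 [-0.1 -0.  -0.1]
1.15 [0.1 0.  0.6]
1.05 [0.1 0.2 0.2]
```

View pics/sc1.png

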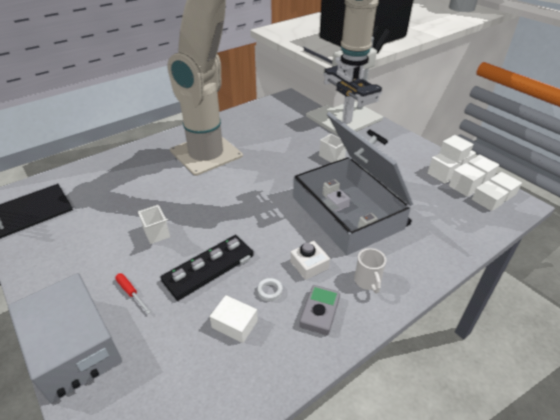

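View pics/top2.png

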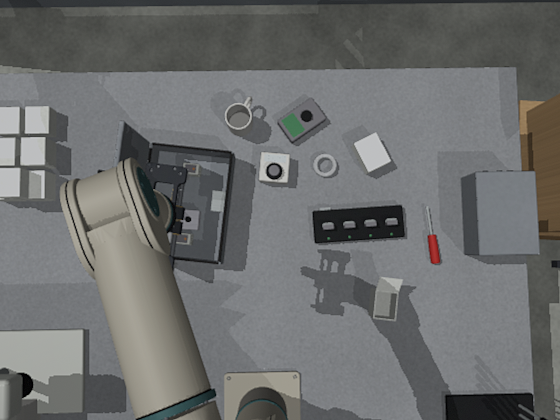

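The scene image shows the lid tilting inwards with the finger behind it. The reference now sits nearer the -x module, so I'll zoom in to check they aren't stacked.

```bash
python3 -c "
import cv2
a=cv2.imread('pics/sc1.png')[110:250,280:420];b=cv2.imread('pics/top2.png')[130:270,110:250]
cv2.imwrite('pics/z1.png',cv2.resize(cv2.hconcat([a,b]),(800,400),interpolation=cv2.INTER_CUBIC))"
```

```text
(no output)
```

View pics/z1.png

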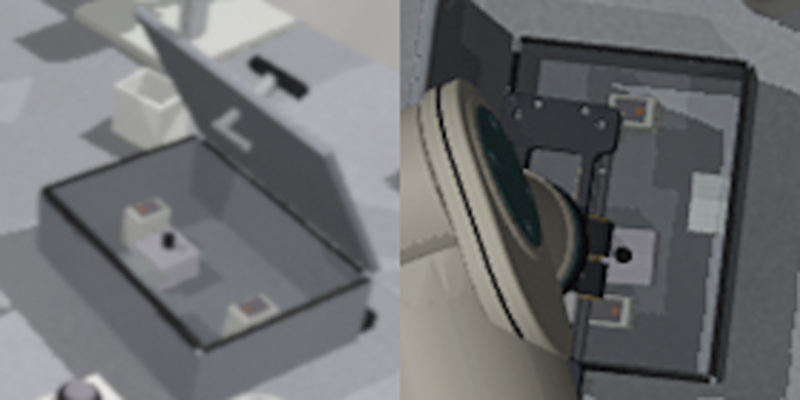

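All three lie upright on the floor and are not stacked. Continuing to close the lid.

Run:
```python
from h import *
def tcp(th,r=.2,x=-.085):
    g=.012+.008*abs(np.sin(th))
    return [*loc(CH,CY,x,.110-r*np.cos(th)+g*np.sin(th)),.09+r*np.sin(th)+g*np.cos(th)+.019]
for th in [*np.arange(.95,.14,-.1),.1,.07,.05,.04,.03,.02,.01,0,-.01,-.02]:
    arm.move_linear(tcp(th),vel=.08 if th>.1 else .03); f=arm.get_obs()["force"]; print(round(th,2),np.round(f,1))
    if f[2]>22: break
arm.pause(.5); state("pushed")
p=arm.get_obs()["tcp_pos"]; arm.move_linear([*p[:2],.2]); 
# view bar
b=loc(CH,CY,0,.110-.163)
arm.move_ptp([*b,.30],down(np.pi/2+CY)); print(np.round(arm.get_obs()["joint_positions"],2))
im,P=shot("wrist","bar"); print(b,pts(P,"latch_grip","wrist",.147),pts(P,"latch","wrist",.147))
for d in arm.trace("latch_grip","wrist"):
    c,_=cv2.findContours(d["region"].astype(np.uint8),cv2.RETR_EXTERNAL,cv2.CHAIN_APPROX_NONE)
    w=np.array([ray(P,u,.152)[:2] for u in max(c,key=cv2.contourArea)[:,0,:]],np.float32)*1000
    print(d["p"],cv2.minAreaRect(w))
_,P=shot("scene","sc2")
```

```text
0.95 [0.3 0.6 0.8]
0.85 [ 0.7  0.1 -0.3]
0.75 [ 0.6  0.5 -0.5]
0.65 [-0.2  0.   0.7]
0.55 [-0.3  0.6  0.4]
0.45 [-0.6  0.2  0.6]
0.35 [ 0.  -0.4 -0.2]
0.25 [ 0.5 -0.5 -1.1]
0.15 [ 0.4  0.  -0.1]
0.1 [-0.7 -0.3 -0.6]
0.07 [ 0.1 -0.7  0.3]
0.05 [-0.3 -0.   0. ]
0.04 [-1.3  0.2 -0.5]
0.03 [ 0.  -0.9 -0.4]
0.02 [ 0.3 -0.1  0.8]
0.01 [-1.3 -0.2  5.3]
0 [-3.2 -1.  13.4]
-0.01 [-5.3  0.4 19.7]
-0.02 [-7.3 -1.3 34.5]
pushed t72.0 [0.4685 0.1154 0.1202] F [-7.9 -1.4 34.5] op 0.0001 gf 17.5
[ 0.05  0.49 -0.53  1.62  0.27  1.11  0.89]Traceback (most recent call last):
  File "<stdin>", line 13, in <module>
  File "h.py", line 18, in pts
    def pts(P,thing,c,z): return [(np.round(ray(P,d["uv"],z),4).tolist(),round(d["p"],2)) for d in arm.spot_point(thing,c)]
                                                                                                   ~~~~~~~~~~~~~~^^^^^^^^^
ValueError: it knows: carton, chamber, dock, driver, hinge, keeper, latch_grip, meter, module1_mid, module2_mid, module3_mid, module4_mid, mug, reference_mid, start_top, tape
```

```bash
python3 -c "
import cv2
a=cv2.imread('pics/sc2.png')[60:270,250:450];b=cv2.imread('pics/bar.png')
cv2.imwrite('pics/z2.png',cv2.hconcat([cv2.resize(a,(400,420)),cv2.resize(b,(400,420))]))"
```

```text
[ WARN:0@0.006] global loadsave.cpp:275 findDecoder imread_('pics/sc2.png'): can't open/read file: check file path/integrity
Traceback (most recent call last):
TypeError: 'NoneType' object is not subscriptable
```

Run:
```python
from h import *
b=loc(CH,CY,0,.110-.163)
im,P=shot("wrist","bar"); print(b,pts(P,"latch_grip","wrist",.147))
for d in arm.trace("latch_grip","wrist"):
    c,_=cv2.findContours(d["region"].astype(np.uint8),cv2.RETR_EXTERNAL,cv2.CHAIN_APPROX_NONE)
    w=np.array([ray(P,u,.152)[:2] for u in max(c,key=cv2.contourArea)[:,0,:]],np.float32)*1000
    print(d["p"],cv2.minAreaRect(w))
shot("scene","sc2")
a=cv2.imread('pics/sc2.png')[60:270,250:450];b=cv2.imread('pics/bar.png')
cv2.imwrite('pics/z2.png',cv2.hconcat([cv2.resize(a,(300,315)),cv2.resize(b,(420,315))]))
```

```text
[0.55735734 0.14141792] [([0.5559, 0.1453, 0.147], 0.64)]
0.78 ((554.412109375, 141.17604064941406), (30.511343002319336, 85.7368392944336), 83.43742370605469)
```

View pics/z2.png

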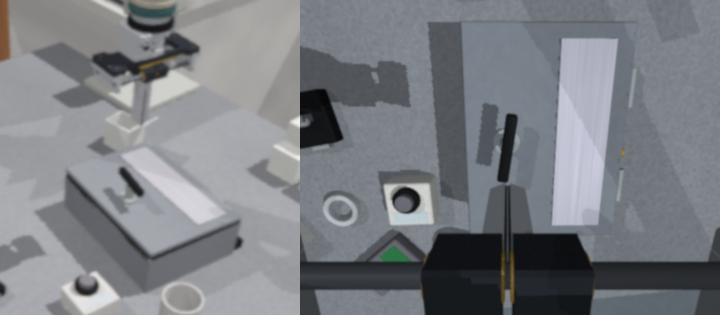

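The lid is shut on its gasket. The bar is turned about 0.1 rad clockwise (wrist view half at (508,148)), centred near (0.556, 0.143). Gripping and turning.

Run:
```python
from h import *
xy=np.array([.556,.1425]); y0=np.pi/2+CY-.1
arm.set_gripper(.05); arm.move_ptp([*xy,.22],down(y0)); arm.move_linear([*xy,.146],vel=.08); state("at")
arm.set_gripper(0); state("grip")
for a in np.arange(.1,1.51,.1):
    arm.move_ptp([*xy,.146-.004*min(1,a/1.2)],down(y0-a)); o=arm.get_obs()
    print(round(a,2),np.round(o["force"],1),np.round(o["moment"],2),round(o["opening"],4))
    if abs(o["moment"][2])>1.6: break
state("turned"); arm.set_gripper(.05); p=arm.get_obs()["tcp_pos"]; arm.move_linear([*p[:2],.28]); state()
im,P=shot("wrist","bar2"); 
cv2.imwrite("pics/bar2s.png",cv2.resize(im[:,:,::-1],(420,315)))
```

```text
at t76.7 [0.5564 0.1427 0.1465] F [-0.2 -0.1  0.2] op 0.0503 gf 0.0
grip t77.3 [0.5557 0.1408 0.1461] F [-0.8 -5.   3.6] op 0.0172 gf 30.0
0.1 [-2.4 -5.5  5. ] [-1.32  0.3  -0.  ] 0.017
0.2 [-2.5 -5.7  7.5] [-1.38  0.47 -0.03] 0.0173
0.3 [-2.9 -6.1  8.8] [-1.43  0.55  0.01] 0.0173
0.4 [-2.4 -5.8 10.4] [-1.43  0.58  0.01] 0.0169
0.5 [-3.  -6.  11.4] [-1.51  0.7  -0.03] 0.017
0.6 [-4.  -6.7 12.8] [-1.55  0.79 -0.09] 0.0174
0.7 [-4.5 -6.6 14.4] [-1.57  0.9   0.01] 0.0173
0.8 [-5.3 -6.6 15.4] [-1.63  1.04 -0.03] 0.0169
0.9 [-4.1 -6.4 15.2] [-1.64  0.95  0.03] 0.0171
1.0 [-4.  -7.7 14.3] [-1.8   0.87  0.19] 0.0173
1.1 [-4.  -7.6 13.8] [-1.79  0.9  -0.08] 0.0174
1.2 [-4.3 -6.6 15.1] [-1.63  0.95 -0.15] 0.0171
1.3 [-5.7 -5.5 13.8] [-1.45  1.02 -0.17] 0.0172
1.4 [-4.3 -5.7 14.2] [-1.34  1.02 -0.1 ] 0.0171
1.5 [-4.7 -5.4 13.4] [-1.38  0.97 -0.06] 0.0172
turned t81.0 [0.5558 0.1411 0.1434] F [-4.7 -5.4 13.4] op 0.0172 gf 30.1
 t82.8 [0.5554 0.1424 0.2791] F [ 0.6 -0.5 -0.7] op 0.0502 gf 0.0
```

View pics/bar2s.png

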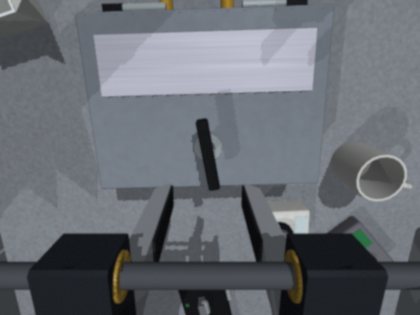

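The bar now appears turned to about 1.4 rad (pixels (203,120) to (213,188)). Since an early button press fails the run, I'll regrip, confirm the stop by torque, then press.

Run:
```python
from h import *
xy=np.array([.556,.1415]); y0=np.pi/2+CY
arm.move_ptp([*xy,.22],down(y0-1.4)); arm.move_linear([*xy,.143],vel=.08); arm.set_gripper(0); state("grip")
for a in (1.4,1.45,1.5,1.55,1.6,1.65,1.7):
    arm.move_ptp([*xy,.143],down(y0-a)); arm.pause(.1); o=arm.get_obs()
    print(a,np.round(o["force"],1),np.round(o["moment"],2),round(o["opening"],4))
arm.move_ptp([*xy,.143],down(y0-1.45)); state("back")
arm.set_gripper(.05); p=arm.get_obs()["tcp_pos"]; arm.move_linear([*p[:2],.28])
shot("wrist","bar3"); _,P=shot("top","top3"); print(pts(P,"latch_grip","top",.14))
a=cv2.imread("pics/top3.png")[130:280,100:300]; b=cv2.imread("pics/bar3.png")
cv2.imwrite("pics/z3.png",cv2.hconcat([cv2.resize(a,(380,285)),cv2.resize(b,(380,285))]))
# refine button
arm.set_gripper(0); arm.move_ptp([.63,-.11,.25],down(0)); arm.pause(.2); _,P=shot("wrist","btn2"); print(pts(P,"start_top","wrist",.055))
```

```text
grip t84.9 [0.5556 0.1415 0.1431] F [-2.  -0.6  1.9] op 0.0171 gf 30.0
1.4 [-2.9  0.3  4.4] [-0.07  0.74 -0.02] 0.0168
1.45 [-3.6 -0.6  5.2] [-0.15  0.78  0.09] 0.0168
1.5 [-3.4 -0.5  5.7] [-0.22  0.79  0.15] 0.0171
1.55 [-4.7 -2.2  5.9] [-0.39  0.79  0.22] 0.0172
1.6 [-3.6 -2.7  6.8] [-0.62  0.81  0.17] 0.0173
1.65 [-3.7 -3.6  6.3] [-0.76  0.79  0.21] 0.0173
1.7 [-3.8 -3.6  5.3] [-0.78  0.76  0.43] 0.0169
back t87.7 [0.5557 0.1416 0.143 ] F [-4.  -0.3  5.8] op 0.0170 gf 30.0
[([0.5518, 0.1444, 0.14], 0.46)]
[([0.6438, -0.046, 0.055], 0.59)]
```

View pics/z3.png

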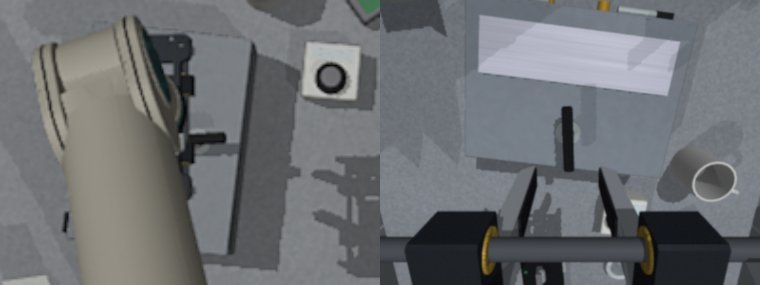

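The torque rises against overturning, so the handle is at its stop, and the bar is perpendicular to the hinge. I'll triangulate the button top next.

Run:
```python
from h import *
A=np.zeros((3,3)); b=np.zeros(3); R_=[]
def add(c):
    _,P=shot(c,"bt_"+c)
    d=arm.spot_point("start_top",c)
    if not d: print("none"); return
    d=d[0]; e=ray(P,d["uv"],0)-P[2]; e/=np.linalg.norm(e); M=np.eye(3)-np.outer(e,e); R_.append((M,P)); 
    A[:]+=M; b[:]+=M@P[2]; print(c,d["uv"],d["p"])
add("wrist")
for p in([.72,-.11,.25],[.56,-.10,.25],[.645,-.06,.2],[.645,-.16,.25]):
    arm.move_ptp(p,down(0)); arm.pause(.15); add("wrist")
x=np.linalg.solve(A,b); print(x,[np.linalg.norm(M@(x-P[2])).round(4) for M,P in R_])
```

```text
wrist [292.5, 123.6] 0.88
wrist [198.6, 124.1] 0.84
wrist [363.0, 132.5] 0.6
wrist [278.7, 185.0] 0.83
wrist [278.6, 67.5] 0.71
[ 0.64497561 -0.04246006  0.06859471] [np.float64(0.0006), np.float64(0.0017), np.float64(0.0015), np.float64(0.0013), np.float64(0.0012)]
```

Run:
```python
from h import *
x,y=.645,-.0425
arm.move_linear([x,y,.15]); arm.move_linear([x,y,.095],vel=.08); f0=arm.get_obs()["force"][2]
for z in np.arange(.093,.072,-.001):
    arm.move_linear([x,y,z],vel=.03); f=arm.get_obs()["force"][2]-f0; print(round(z,3),round(f,1),end="; ")
    if f>14: break
arm.pause(.3); state("pressed"); arm.move_linear([x,y,.25]); 
arm.goto_joints([.6,.4,0,1.5,0,1.2,.6]); state("away")
_,P=shot("scene","fin"); shot("top","fint")
a=cv2.imread("pics/fin.png")[80:340,180:440]; b=cv2.imread("pics/fint.png")[80:290,80:420]
cv2.imwrite("pics/z4.png",cv2.hconcat([cv2.resize(a,(330,330)),cv2.resize(b,(470,330))]))
```

```text
0.093 0.6; 0.092 0.2; 0.091 0.8; 0.09 -0.0; 0.089 0.6; 0.088 0.0; 0.087 0.8; 0.086 1.4; 0.085 2.6; 0.084 2.7; 0.083 4.0; 0.082 3.2; 0.081 4.9; 0.08 6.5; 0.079 12.1; 0.078 17.7; pressed t101.3 [ 0.6452 -0.0425  0.08  ] F [-2.9 -0.  16.6] op 0.0006 gf 8.6
away t104.1 [ 0.4756 -0.357   0.3706] F [-0.7 -0.6  1. ] op 0.0004 gf 0.0
```

View pics/z4.png

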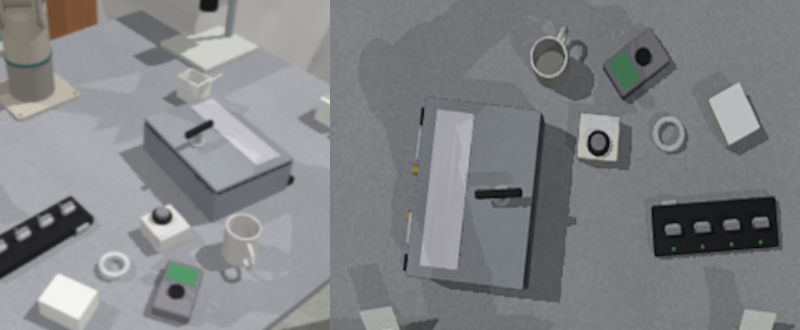

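The dock is empty, the lid is drawn down with the T-bar (498,193) across it, and the button is up. The bystanders are in place and the arm is clear. The button force rose gradually and then hit a hard stop after about 6 mm.

```bash
python3 -c "
from plant import arm
print(arm.finish_job())"
```

```text
the job is handed in; nothing more can be done
None
```

The job is handed in: both modules present and the reference unit were on the chamber floor, unstacked, when I shut the lid; I then turned the T-handle to its stop and pressed start, but the hand-in returned no verdict.

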